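Tip two transformer crates, push the stamped one to the dispatch line

TASK

Find the crate that has the inspection stamp under its base: first the left crate, then the right one (as the robot sees them), tip each towards the robot, without gripping or lifting it, steeply to about 65 degrees, on its bottom edge nearest the robot, so that its underside shows to the far side of the bench; keep it up a moment and let it gently down flat where it stood. Then push the stamped crate along the mat, away from the robot, until its far bottom edge lies on the dispatch tape and square with it. Leave the other crate and everything else where it is.

Things in the scene. Friction and masses are not known exactly. Their poses are not given: they have to be found in the camera images.
- crate_a: One of two outwardly identical open-topped plywood crates, 140 (own x) by 120 (own y) by 100 mm high, walls 4 mm, flat underside. A brown ring-shaped transformer, 84 mm across, is bolted to the middle of the floor; its bolt ends 47 mm above the underside. Origin at the centre of the underside, z up, x away from the robot (turned at most 15 degrees at the start). 0.55 to 0.8 kg.
- crate_b: The other crate, the same in size, weight and look; origin and axes as for crate_a. Inside, both are empty around the transformer but for 10 mm square blocks in the corners. Their centre of mass is 25 mm above the underside: tipped on the near edge, a crate falls back by itself from up to about 69 degrees and topples beyond.
- a_near (a point): Middle of crate_a's bottom edge on the robot's side, 70 mm from its origin along its own -x.
- a_far (a point): Middle of crate_a's bottom edge on the far side, 70 mm from its origin along its own +x.
- b_near (a point): Middle of crate_b's bottom edge on the robot's side.
- b_far (a point): Middle of crate_b's bottom edge on the far side.
- stamp (a point): Centre of the stamp: a black ring 90 mm across (its band 11 mm wide) with a tick in it, in the middle of the underside of one of the two crates (the left or the right one, it varies). The other crate's underside is bare.
- mat: The dark rubber bench mat under it all, 620 by 1060 mm, fixed; its top is 2 mm above the bench. Friction on it is 0.95 to 1.2: a pull towards the robot on the inside of a crate's near wall, close under the rim and pressing slightly down as well, tips the crate rather than drags it; a push lower than 50 mm slides it.
- line: The dispatch line: a flat strip of pale paper tape stuck on the mat beyond the crates, 40 mm wide, 620 mm long, running from left to right. Origin at its centre, x across it (away from the robot), y along it; turned up to 6 degrees.
- driver: Bystander: a screwdriver with a black handle, 190 mm long, lying on the mat between the crates.
- cleaner: Bystander: an upright metal can, 52 mm across and 150 mm high, on the mat to the right of the crates. Origin at the centre of its foot.
- meter: Bystander: a dark hand-held meter, 145 by 78 by 34 mm, lying on the mat to the left of the crates. Origin at the centre of its underside.
Not all that is in view belongs to the job. What is shaped like the crate_a but turquoise or yellow is not meant.

How it is judged (in metres and radians):
On the way, in this order (a step that is already met when the one before it is completed fails the run):
1. the left crate is tipped up more than 52 degrees on its near bottom edge, about where it stood (((y of crate_a in the frame of crate_b above 0 m and angle between crate_a's own z axis and vertical above 0.9 rad and height (world z) of a_near below 0.02 m and height (world z) of a_far above 0.09 m and distance of each of a_near, b_near from where it was at the start of the episode below 0.05 m) or (y of crate_b in the frame of crate_a above 0 m and angle between crate_b's own z axis and vertical above 0.9 rad and height (world z) of b_near below 0.02 m and height (world z) of b_far above 0.09 m and distance of each of a_near, b_near from where it was at the start of the episode below 0.05 m))), for 0.3 s.
2. the left crate is back down flat, about where it stood (((y of crate_a in the frame of crate_b above 0 m and angle between crate_a's own z axis and vertical below 0.05 rad and distance of each of a_near, b_near from where it was at the start of the episode below 0.05 m) or (y of crate_b in the frame of crate_a above 0 m and angle between crate_b's own z axis and vertical below 0.05 rad and distance of each of a_near, b_near from where it was at the start of the episode below 0.05 m))), for 0.2 s.
3. the right crate is tipped up more than 52 degrees on its near bottom edge, about where it stood (((y of crate_b in the frame of crate_a above 0 m and angle between crate_a's own z axis and vertical above 0.9 rad and height (world z) of a_near below 0.02 m and height (world z) of a_far above 0.09 m and distance of each of a_near, b_near from where it was at the start of the episode below 0.05 m) or (y of crate_a in the frame of crate_b above 0 m and angle between crate_b's own z axis and vertical above 0.9 rad and height (world z) of b_near below 0.02 m and height (world z) of b_far above 0.09 m and distance of each of a_near, b_near from where it was at the start of the episode below 0.05 m))), for 0.3 s.
4. the right crate is back down flat, about where it stood (((y of crate_b in the frame of crate_a above 0 m and angle between crate_a's own z axis and vertical below 0.05 rad and distance of each of a_near, b_near from where it was at the start of the episode below 0.05 m) or (y of crate_a in the frame of crate_b above 0 m and angle between crate_b's own z axis and vertical below 0.05 rad and distance of each of a_near, b_near from where it was at the start of the episode below 0.05 m))), for 0.2 s.
At the end, for the whole second after the job is handed in: the middle of the stamped crate's far bottom edge is on the tape (within 20 mm of its centre line), the crate is square with the tape to within 8.5 degrees, both crates stand flat and at rest, and the bare crate is within 50 mm of where it stood (x of a_far in the frame of line between -0.02 and 0.02 m and y of a_far in the frame of line between -0.28 and 0.28 m and angle between the x axis of crate_a and the x axis of line, either way round below 0.15 rad and angle between each of crate_a, crate_b's own z axis and vertical below 0.05 rad and distance of b_near from where it was at the start of the episode below 0.05 m and linear speed of each of crate_a, crate_b below 0.01 m/s); the robot touches nothing.
It fails at once if a crate is lifted: its near and far bottom edges are both more than 20 mm off the mat (height (world z) of each of a_near, a_far above 0.022 m or height (world z) of each of b_near, b_far above 0.022 m).
It fails at once if a crate is tipped over (past 80 degrees) (angle between any of crate_a, crate_b's own z axis and vertical above 1.4 rad).
It fails at once if a crate is let fall (turns faster than 6 rad/s) (angular speed of any of crate_a, crate_b above 6 rad/s).
It fails at once if a crate is gripped or pressed hard (over 35 N) (contact force between the fingers and crate_a above 35 N or contact force between the fingers and crate_b above 35 N).
It fails at once if the screwdriver, the can or the meter is moved more than 20 mm (distance of any of driver, cleaner, meter from where it was at the start of the episode above 0.02 m).
It also fails if it takes over 72 s, if anything falls off the work surface, if the arm or the gripper's body presses on something with over 40 N, if the wrist force passes 120 N, or if a joint passes its speed limit or range.

ROBOT

A 6-joint arm with a two-finger parallel gripper is mounted at the origin on the work surface. World frame = base frame: x ahead of the robot, y to its left, z up, the work surface at z = 0. Lengths are in mm, angles in rad, forces in N, time in s.
With the tool pointing down it reaches from about 250 to 800 mm from the base axis. Payload 8.5 kg.
Tool frame: the origin (TCP) lies midway between the tips of the shut fingers; the grasp point (between the pads) lies 19 mm behind it; z points along the fingers, y is the line along which they close (so a half turn about z gives the same grasp; the last joint's range is limited). The gripper opens to 85 mm and grips with 20 to 120 N. Pads are 22 mm wide; open, the fingers measure 114 mm over their backs; the gripper's body (76 mm by 85 mm) begins 54 mm behind the grasp point. The pads swing forward as they close: fully open they stand 13 mm farther back than shut.
Start: joints at [1.288, 0.238, -0.013, 1.319, 0, 1.571], TCP at [146.485, 504.104, 231.276] pointing down, gripper open.
Joint ranges: [-2.66, 2.66], [-1.03, 1.9], [-1.14, 1.46], [-1.82, 2.27], [-1.45, 1.34], [-3.14, 3.14]. Speed limits (rad/s): [2.22, 2.22, 2.79, 3.14, 3.14, 3.14].

INTERFACE

Orientations are given as a rotation vector (axis times angle).
In Python, from cell import read_state, capture, order gives the robot as it stands.
- The arm moves only by the tool move_arm, never from a script. Its argument "increments" is a list of rows, each a list of 3 entries, a list of its own where there are three numbers: the shift along the world's x, y, z in m, then the turn, a rotation vector about the world's x, y, z in rad, then the opening in per cent of the stroke, from 0 (shut) to 100 (fully open). A call has 1 to 20 rows; each row shifts and turns the commanded pose from where the row before left it; what a row does not reach is not made up. A row lasts 1/12 s, in which the tool goes at most 41.7 mm and 7.16 degrees, less where a joint would pass 70% of its speed; a pose out of reach is approached as far as the arm can. A call is refused whole if a number of a shift passes 0.0417 or a number of a turn 0.125, either way. A call with a gripper value outside its range is refused whole. The fingers move at their own pace and stop on an object; "squeeze" is the grip in N (left out, the last holds). Time passes only in rows, so rows that do not move let the fingers close. It gives the time, the measured TCP pose, the force, the opening and the grip force at its end, in the units of the state.
- read_state(): the state, without advancing time (a new reading comes with each control period).
- capture(name): name is "scene" or "top"; returns a dict with "image" (420x560x3 uint8, blue, green, red), "depth" (420x560 float32, mm along the optical axis (not along the pixel's ray), 0 where there is no reading), "camera_matrix" (3x3 intrinsics, pixels), "xyz" and "orientation" of the camera in the world. Camera axes: x right, y down, z forward; pixel columns grow to the right and rows downward; lengths in mm; the calibration is good to about 2 mm. A picture is of the moment at which its call begins.
- order.sign_off(): hands the job in; it is judged then, once.
The state is a dict: "time_s": time; "joints": joint angles; "joint_vel": joint speeds; "joint_efforts": joint torques, N m; "ee_pos": TCP position; "tool_rot": TCP orientation; "ft_force": force on the tool from outside, world axes, zero at the start; "torque": the same for the moment, N m; "width": finger opening in mm; "grasp_force": force on a finger pad.
Only numpy, scipy, OpenCV 4.12 (cv2) and the standard library are available. Lean on these libraries where they do the work, as an engineer would, in place of code of your own. Each camera call takes 0.05 s, during which the arm holds its last target. There are 200 camera calls.

## Working session

There is one attempt and no reset: what is moved stays moved. The work goes in short steps, Python scripts to look and compute and a tool call to move; the robot and the scene stay as the last step left them, time stands still between calls to the robot, and variables do not carry over. Pictures are saved under pics/ and viewed, at most 10 in all, crops included, and the job is handed in when it is done.

Besides the shell and the picture viewer there is one more tool, called after "Emit:" as name([rows], argument=value, ...), one row to a line, values as JSON. move_arm: Moves the arm, as the interface text tells. Its arguments: {"type":"object","properties":{"increments":{"type":"array"},"squeeze":{"type":"number"}},"required":["increments"]}

```bash
ls; mkdir -p pics
cat > h.py <<'E'
import numpy as np,cv2
from scipy.spatial.transform import Rotation as R
from cell import read_state,capture,order
def cloud(c):
    K=c["camera_matrix"];d=c["depth"];v,u=np.indices(d.shape)
    p=np.stack([(u-K[0][2])/K[0][0]*d,(v-K[1][2])/K[1][1]*d,d],-1)
    return p@rot(c).T+np.array(c["xyz"])
def rot(c):
    o=np.array(c["orientation"],float)
    return o if o.shape==(3,3) else R.from_rotvec(o).as_matrix()
E
python3 - <<'E'
from h import *
for n in("scene","top"):
    c=capture(n);cv2.imwrite(f"pics/{n}0.png",c["image"]);np.savez(f"{n}0.npz",**{k:np.array(v) for k,v in c.items()})
    print(n,c["xyz"],c["orientation"],np.array(c["camera_matrix"]).tolist())
print(read_state())
E
```

```text
pics
scene [1201.92518574 -330.9588473  1283.32570299] [-2.38909153 -1.10311151  0.33276351] [[475.41197735999515, 0.0, 277.3312964068342], [0.0, 475.41197735999515, 217.33869550259007], [0.0, 0.0, 1.0]]
top [ 488.59300416  149.66922173 1085.57450976] [-2.12869452  2.15810176 -0.1477183 ] [[380.7296002059377, 0.0, 278.582105820911], [0.0, 380.7296002059377, 205.79521917384315], [0.0, 0.0, 1.0]]
{'time_s': 0.1, 'joints': array([ 1.28799033e+00,  2.38725364e-01, -1.41853466e-02,  1.31921848e+00,
        1.37766863e-05,  1.57079545e+00]), 'joint_vel': array([-0.00053638, -0.00030263,  0.00221532, -0.00138906,  0.00027613,
       -0.00024659]), 'joint_efforts': array([ 1.60853895e-03, -5.39721966e+01,  3.46997881e+01,  1.34286837e-02,
        1.18433400e-04,  4.55671341e-06]), 'ee_pos': array([146.38895905, 503.7714248 , 230.73352955]), 'tool_rot': array([-4.42721873e-01, -3.11003723e+00,  2.06957232e-03]), 'ft_force': array([ 0.59968929,  0.3008762 , -1.06978299]), 'torque': array([0.01609437, 0.0220911 , 0.01264483]), 'grasp_force': 0.0, 'width': 85.29426650813882}
```

View pics/scene0.png

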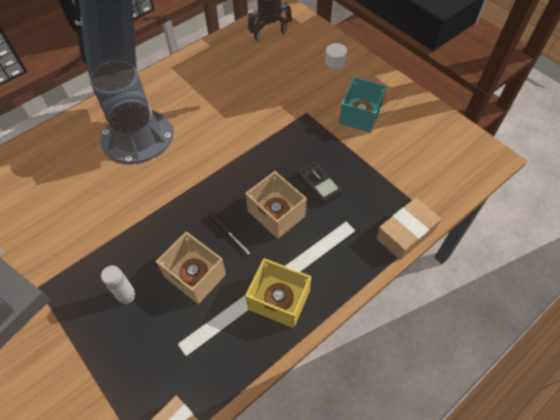

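View pics/top0.png

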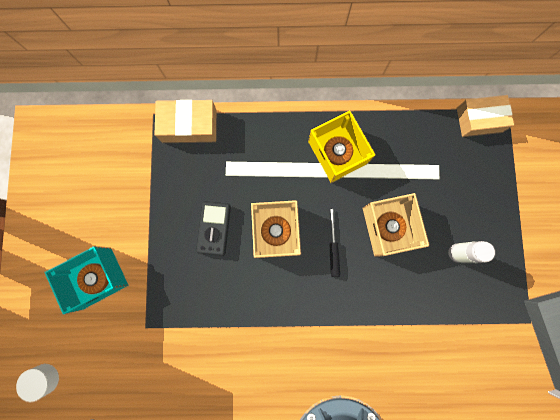

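The scene view shows plywood crates at (276,204) and (191,267). In the top view the left crate is at (275,229) and the right one at (396,225). The yellow crate (341,148) and turquoise one (87,280) are decoys. The tape runs from (226,169) to (439,172), the driver is near (334,243), the can near (472,252) and the meter near (213,229).

Run:
```python
from h import *
c=dict(np.load("top0.npz"));P=cloud(c);im=c["image"]
def at(u,v,r=2): return np.nanmedian(P[v-r:v+r+1,u-r:u+r+1].reshape(-1,3),0).round(0)
print("mat",at(330,300),at(180,300),at(450,300))
hi=(P[...,2]>92)&(P[...,2]<112)
def box(cu,cv,r):
    m=np.zeros(hi.shape,bool);m[cv-r:cv+r,cu-r:cu+r]=1;return m
for n,u,v,r in(("L",275,229,36),("R",396,225,40),("Y",341,148,40)):
    m=hi&box(u,v,r);p=P[m][:,:2].astype(np.float32)
    print(n,m.sum(),cv2.minAreaRect(p),np.median(P[m][:,2]))
    print(cv2.boxPoints(cv2.minAreaRect(p)).round(0).tolist())
t=((im.min(-1)>170)&box(332,170,120)&(np.indices(hi.shape)[0]>158)&(np.indices(hi.shape)[0]<183)&(P[...,2]<15))
p=P[t][:,:2].astype(np.float32);r=cv2.minAreaRect(p);print("tape",t.sum(),r,cv2.boxPoints(r).round(0).tolist())
for n,u0,u1,v0,v1,z0 in(("meter",190,240,195,260,15),("driver",322,345,200,282,6),("can",445,500,235,268,100)):
    q=P[v0:v1,u0:u1].reshape(-1,3);q=q[q[:,2]>z0];print(n,q.min(0).round(),q.max(0).round())
```

```text
mat [380.  17.   1.] [385. 433.   2.] [ 376. -315.    1.]
L 344 ((574.0996704101562, 165.37759399414062), (140.46493530273438, 120.01758575439453), 2.7719788551330566) 101.22388455249444
[[501.0, 222.0], [507.0, 102.0], [647.0, 109.0], [641.0, 229.0]]
R 445 ((581.2894897460938, -155.38894653320312), (140.05465698242188, 121.51643371582031), 11.173172950744629) 100.84973334643166
[[501.0, -109.0], [524.0, -229.0], [662.0, -201.0], [638.0, -82.0]]
Y 435 ((802.2865600585938, -17.599853515625), (141.2503204345703, 122.3873062133789), 26.40839195251465) 100.74830062703995
[[712.0, 6.0], [766.0, -104.0], [893.0, -41.0], [838.0, 69.0]]
tape 2514 ((750.154541015625, 0.146270751953125), (619.6536254882812, 43.515384674072266), 88.04057312011719) [[718.0, -309.0], [761.0, -310.0], [782.0, 309.0], [739.0, 311.0]]
meter [489. 150.  15.] [ 658.  385. 1086.]
driver [432. -30.   6.] [ 657.  150. 1086.]
can [ 482. -368.  100.] [ 533.  150. 1086.]
```

Run:
```python
from h import *
a=cv2.imread("pics/top0.png")[130:290,190:500];cv2.imwrite("pics/crop1.png",cv2.resize(a,None,fx=2.5,fy=2.5,interpolation=cv2.INTER_CUBIC))
```

```text
(no output)
```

View pics/crop1.png

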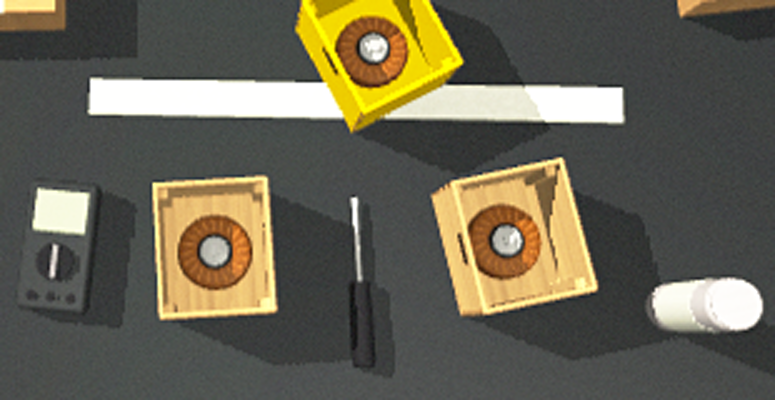

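Both plywood crates with a brown ring fit the description: left at top-view (275,229), right at (396,225). The yellow (341,148) and turquoise (87,280) crates are excluded by colour, and the crop confirms this. I'll go above the left crate's near wall with the fingers half open across it.

Emit:
move_arm([
  [[0.021,-0.019,0],[0,0,0.0184],55],
  [[0.021,-0.019,0],[0,0,0.0184],55],
  [[0.021,-0.019,0],[0,0,0.0184],55],
  [[0.021,-0.019,0],[0,0,0.0184],55],
  [[0.021,-0.019,0],[0,0,0.0184],55],
  [[0.021,-0.019,0],[0,0,0.0184],55],
  [[0.021,-0.019,0],[0,0,0.0184],55],
  [[0.021,-0.019,0],[0,0,0.0184],55],
  [[0.021,-0.019,0],[0,0,0.0184],55],
  [[0.021,-0.019,0],[0,0,0.0184],55],
  [[0.021,-0.019,0],[0,0,0.0184],55],
  [[0.021,-0.019,0],[0,0,0.0184],55],
  [[0.021,-0.019,0],[0,0,0.0184],55],
  [[0.021,-0.019,0],[0,0,0.0184],55],
  [[0.021,-0.019,0],[0,0,0.0184],55],
  [[0.021,-0.019,0],[0,0,0.0184],55],
  [[0.021,-0.019,0],[0,0,0.0184],55],
  [[0.021,-0.019,0],[0,0,0.0184],55],
])

```text
time_s: 1.6
ee_pos: [525.2, 160.9, 231.0]
tool_rot: [0.077, -3.14, 0.0]
ft_force: [0.1, 0.9, 0.2]
width: 46.9
grasp_force: 0.0
```

```bash
cat > plan.py <<'E'
from h import *
def tcp(th,h,P,yaw,k=.6,off=5):   # th rad -> TCP xyz (mm), lean
    f=k*th;s=4*np.cos(th)-h*np.sin(th)+11*np.cos(f)+off*np.sin(f)
    z=2+4*np.sin(th)+h*np.cos(th)+11*np.sin(f)-off*np.cos(f)
    return np.array([P[0]+s*np.cos(yaw),P[1]+s*np.sin(yaw),z]),f
def table(P,yaw,n=32,end=60):
    prev=None
    for i in range(n+1):
        t=np.deg2rad(end)*i/n;p,f=tcp(t,84-6*i/n,P,yaw)
        if prev is not None:
            d=(p-prev[0])/1000;print(i,np.rad2deg(t).round(1),d.round(4).tolist(),(-(f-prev[1])*np.array([-np.sin(yaw),np.cos(yaw),0])).round(4).tolist())
        else: print("start",p.round(1))
        prev=(p,f)
    print("end",p.round(1),f)
E
python3 - <<'E'
from plan import *
s=read_state();print(s["time_s"],s["ee_pos"],s["tool_rot"],s["width"],R.from_rotvec(s["tool_rot"]).as_matrix().round(3).tolist(),s["ft_force"])
table((504.2,162),np.deg2rad(2.8))
E
```

```text
1.6 [525.20520963 160.86969484 230.95161461] [ 7.72273103e-02 -3.13999933e+00  4.02925353e-04] 46.92648105213621 [[-0.999, -0.049, -0.001], [-0.049, 0.999, -0.0], [0.001, -0.0, -1.0]] [0.06595163 0.85040309 0.16791108]
start [519.2 162.7  81. ]
1 1.9 [-0.0026, -0.0001, 0.0001] [0.001, -0.0196, -0.0]
2 3.7 [-0.0026, -0.0001, 0.0] [0.001, -0.0196, -0.0]
3 5.6 [-0.0026, -0.0001, -0.0001] [0.001, -0.0196, -0.0]
4 7.5 [-0.0026, -0.0001, -0.0001] [0.001, -0.0196, -0.0]
5 9.4 [-0.0026, -0.0001, -0.0002] [0.001, -0.0196, -0.0]
6 11.2 [-0.0026, -0.0001, -0.0003] [0.001, -0.0196, -0.0]
7 13.1 [-0.0026, -0.0001, -0.0004] [0.001, -0.0196, -0.0]
8 15.0 [-0.0025, -0.0001, -0.0005] [0.001, -0.0196, -0.0]
9 16.9 [-0.0025, -0.0001, -0.0006] [0.001, -0.0196, -0.0]
10 18.7 [-0.0025, -0.0001, -0.0006] [0.001, -0.0196, -0.0]
11 20.6 [-0.0025, -0.0001, -0.0007] [0.001, -0.0196, -0.0]
12 22.5 [-0.0024, -0.0001, -0.0008] [0.001, -0.0196, -0.0]
13 24.4 [-0.0024, -0.0001, -0.0009] [0.001, -0.0196, -0.0]
14 26.2 [-0.0023, -0.0001, -0.001] [0.001, -0.0196, -0.0]
15 28.1 [-0.0023, -0.0001, -0.001] [0.001, -0.019
[... 351 characters left out ...]
196, -0.0]
22 41.2 [-0.002, -0.0001, -0.0015] [0.001, -0.0196, -0.0]
23 43.1 [-0.0019, -0.0001, -0.0016] [0.001, -0.0196, -0.0]
24 45.0 [-0.0018, -0.0001, -0.0016] [0.001, -0.0196, -0.0]
25 46.9 [-0.0018, -0.0001, -0.0017] [0.001, -0.0196, -0.0]
26 48.7 [-0.0017, -0.0001, -0.0017] [0.001, -0.0196, -0.0]
27 50.6 [-0.0017, -0.0001, -0.0018] [0.001, -0.0196, -0.0]
28 52.5 [-0.0016, -0.0001, -0.0018] [0.001, -0.0196, -0.0]
29 54.4 [-0.0015, -0.0001, -0.0019] [0.001, -0.0196, -0.0]
30 56.2 [-0.0014, -0.0001, -0.0019] [0.001, -0.0196, -0.0]
31 58.1 [-0.0014, -0.0001, -0.0019] [0.001, -0.0196, -0.0]
32 60.0 [-0.0013, -0.0001, -0.002] [0.001, -0.0196, -0.0]
end [450.6 159.4  46.9] 0.6283185307179585
```

Emit:
move_arm([
  [[0,0,-0.025],[0,0,0],55],
  [[0,0.001,-0.035],[0,0,0],55],
  [[0,0,-0.035],[0,0,0],55],
  [[0,0,-0.03],[0,0,0],55],
  [[0,0,-0.02],[0,0,0],55],
  [[0,0,-0.005],[0,0,0],55],
  [[-0.0015,0,0],[0,0,0],55],
  [[-0.0015,0,0],[0,0,0],55],
  [[-0.001,0,0],[0,0,0],55],
  [[0,0,0],[0,0,0],55],
])

```text
time_s: 2.43
ee_pos: [521.2, 163.4, 82.8]
tool_rot: [-0.076, 3.138, 0.001]
ft_force: [0.8, 0.5, -0.3]
width: 46.8
grasp_force: 0.0
```

Emit:
move_arm([
  [[-0.001,0,-0.0015],[0,0,0],55],
  [[-0.001,0,0],[0,0,0],55],
  [[-0.001,0,0],[0,0,0],55],
  [[0,0,0],[0,0,0],55],
  [[0,0,0],[0,0,0],55],
])

```text
time_s: 2.85
ee_pos: [517.5, 163.1, 79.9]
tool_rot: [-0.076, 3.141, -0.0]
ft_force: [-0.0, -0.5, -0.1]
width: 46.9
grasp_force: 0.0
```

Emit:
move_arm([
  [[-0.0026,-0.0001,0],[0.001,-0.0196,0],55],
  [[-0.0026,-0.0001,0],[0.001,-0.0196,0],55],
  [[-0.0026,-0.0001,0],[0.001,-0.0196,0],55],
  [[-0.0026,-0.0001,0],[0.001,-0.0196,0],55],
  [[-0.0026,-0.0001,-0.0002],[0.001,-0.0196,0],55],
  [[-0.0026,-0.0001,-0.0003],[0.001,-0.0196,0],55],
  [[-0.0026,-0.0001,-0.0004],[0.001,-0.0196,0],55],
  [[-0.0025,-0.0001,-0.0005],[0.001,-0.0196,0],55],
  [[0,0,0],[0,0,0],55],
])

```text
time_s: 3.6
ee_pos: [497.4, 162.5, 79.4]
tool_rot: [-0.072, 2.98, 0.007]
ft_force: [4.0, -0.5, 3.6]
width: 47.2
grasp_force: 2.3
```

```bash
cat >> plan.py <<'E'
def shot(tag):
    out={}
    for n in("scene","top"):
        c=capture(n);out[n]=c;np.savez(f"{n}_{tag}.npz",**{k:np.array(v) for k,v in c.items()})
    return out
def wall(c,ctr,verbose=True):
    """angle of the outer far wall / tipped crate: plane normals of plywood pixels near ctr"""
    P=cloud(c);hsv=cv2.cvtColor(c["image"],cv2.COLOR_BGR2HSV)
    m=(hsv[...,0]>8)&(hsv[...,0]<24)&(hsv[...,1]>60)&(hsv[...,2]>70)&(np.linalg.norm(P[...,:2]-ctr,axis=-1)<120)&(P[...,2]>12)
    return P,m
def ransac(q,it=400,tol=3,sel=lambda n:True):
    rng=np.random.default_rng(0);best=(0,)
    for _ in range(it):
        a=q[rng.choice(len(q),3,False)];n=np.cross(a[1]-a[0],a[2]-a[0]);l=np.linalg.norm(n)
        if l<300: continue
        n/=l;n*=np.sign(n[2]) or 1
        if not sel(n): continue
        k=abs((q-a[0])@n)<tol
        if k.sum()>best[0]: best=(k.sum(),n,k)
    k=best[2];p=q[k];_,_,v=np.linalg.svd(p-p.mean(0));n=v[2]*np.sign(v[2][2]);return k.sum(),n,p.mean(0)
E
python3 - <<'E'
from plan import *
s=read_state();print(s["time_s"],s["ee_pos"],s["ft_force"])
o=shot("l1")
for n in o:
    P,m=wall(o[n],np.array([560,165]))
    q=P[m];print(n,m.sum(),q.min(0).round(),q.max(0).round())
    k,nn,c=ransac(q);print(k,nn.round(3),c.round())
cv2.imwrite("pics/l1.png",np.vstack([cv2.resize(o["scene"]["image"][150:270,190:390],(600,360)),]))
E
```

```text
3.6 [497.43971232 162.46321897  79.38674157] [ 3.99906413 -0.4645313   3.61637698]
scene 2415 [450. 100.  12.] [643. 229. 528.]
722 [0.968 0.061 0.245] [626. 166.  86.]
top 2413 [489. 102.  12.] [ 641.  227. 1086.]
699 [0.012 0.998 0.054] [504. 160. 886.]
```

View pics/l1.png

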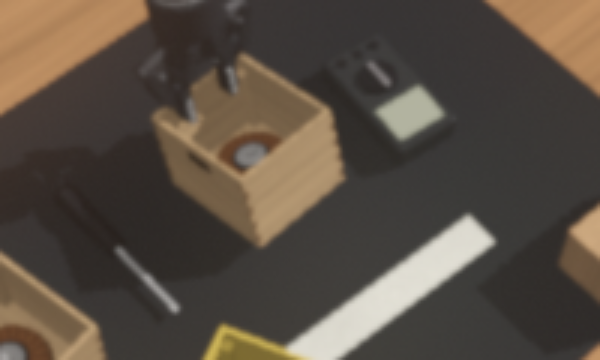

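The close crop shows the two fingers against the near wall and the left crate tipping. The far-wall plane gives 14.2°, against 15° commanded. Continuing along the arc.

Emit:
move_arm([
  [[-0.0025,-0.0001,-0.0006],[0.001,-0.0196,0],55],
  [[-0.0025,-0.0001,-0.0006],[0.001,-0.0196,0],55],
  [[-0.0025,-0.0001,-0.0007],[0.001,-0.0196,0],55],
  [[-0.0024,-0.0001,-0.0008],[0.001,-0.0196,0],55],
  [[-0.0024,-0.0001,-0.0009],[0.001,-0.0196,0],55],
  [[-0.0023,-0.0001,-0.001],[0.001,-0.0196,0],55],
  [[-0.0023,-0.0001,-0.001],[0.001,-0.0196,0],55],
  [[-0.0023,-0.0001,-0.0011],[0.001,-0.0196,0],55],
  [[-0.0022,-0.0001,-0.0012],[0.001,-0.0196,0],55],
  [[-0.0022,-0.0001,-0.0012],[0.001,-0.0196,0],55],
  [[-0.0021,-0.0001,-0.0013],[0.001,-0.0196,0],55],
  [[-0.0021,-0.0001,-0.0014],[0.001,-0.0196,0],55],
  [[-0.002,-0.0001,-0.0014],[0.001,-0.0196,0],55],
  [[-0.002,-0.0001,-0.0015],[0.001,-0.0196,0],55],
  [[-0.0019,-0.0001,-0.0016],[0.001,-0.0196,0],55],
  [[-0.0018,-0.0001,-0.0016],[0.001,-0.0196,0],55],
  [[0,0,0],[0,0,0],55],
])

```text
time_s: 5.12
ee_pos: [460.1, 160.5, 59.5]
tool_rot: [-0.066, 2.672, 0.016]
ft_force: [2.3, -0.1, 0.7]
width: 47.1
grasp_force: 1.1
```

```bash
cat > ang.py <<'E'
import sys
from plan import *
tag=sys.argv[1];ctr=np.array([float(sys.argv[2]),float(sys.argv[3])])
s=read_state();print(s["time_s"],s["ee_pos"].round(1),s["ft_force"].round(1))
o=shot(tag)
for n in o:
    P,m=wall(o[n],ctr);q=P[m];q=q[q[:,2]<190]
    k,nn,c=ransac(q,sel=lambda n:abs(n[1])<.45 and n[0]>.2);print(n,k,nn.round(3),c.round(),"tilt",np.rad2deg(np.arcsin(nn[2])).round(1),"pts",q.min(0).round(),q.max(0).round())
E
python3 ang.py l2 520 165
```

```text
5.1167 [460.1 160.5  59.5] [ 2.3 -0.1  0.7]
scene 948 [0.691 0.037 0.722] [564. 164. 136.] tilt 46.2 pts [410.  97.  15.] [603. 227. 187.]
top 628 [0.698 0.033 0.716] [472. 161.  39.] tilt 45.7 pts [437. 100.  12.] [604. 225. 178.]
```

Emit:
move_arm([
  [[-0.0018,-0.0001,-0.0017],[0.001,-0.0196,0],55],
  [[-0.0017,-0.0001,-0.0017],[0.001,-0.0196,0],55],
  [[-0.0017,-0.0001,-0.0018],[0.001,-0.0196,0],55],
  [[-0.0016,-0.0001,-0.0018],[0.001,-0.0196,0],55],
  [[-0.0015,-0.0001,-0.0019],[0.001,-0.0196,0],55],
  [[-0.0014,-0.0001,-0.0019],[0.001,-0.0196,0],55],
  [[-0.0014,-0.0001,-0.0019],[0.001,-0.0196,0],55],
  [[-0.0013,-0.0001,-0.002],[0.001,-0.0196,0],55],
  [[0,0,0],[0,0,0],55],
  [[0,0,0],[0,0,0],55],
])

```text
time_s: 6.05
ee_pos: [448.6, 159.8, 45.2]
tool_rot: [-0.062, 2.515, 0.021]
ft_force: [-0.0, -0.7, 0.8]
width: 46.8
grasp_force: 0.5
```

```bash
python3 ang.py l3 500 165
```

```text
6.05 [448.6 159.8  45.2] [-0.  -0.7  0.8]
scene 934 [0.483 0.038 0.875] [528. 162. 146.] tilt 61.0 pts [381.  97.  12.] [576. 226. 190.]
top 635 [0.5   0.024 0.866] [454. 160.  34.] tilt 60.0 pts [418.  99.  15.] [576. 223. 175.]
```

Emit:
move_arm([
  [[-0.0006,0,-0.001],[0.0005,-0.0098,0],55],
  [[-0.0006,0,-0.001],[0.0005,-0.0098,0],55],
  [[-0.0006,0,-0.001],[0.0005,-0.0098,0],55],
  [[-0.0005,0,-0.001],[0.0005,-0.0098,0],55],
  [[-0.0005,0,-0.001],[0.0005,-0.0098,0],55],
  [[0,0,0],[0,0,0],55],
  [[0,0,0],[0,0,0],55],
  [[0,0,0],[0,0,0],55],
])

```text
time_s: 6.82
ee_pos: [446.5, 160.1, 41.0]
tool_rot: [-0.059, 2.464, 0.023]
ft_force: [-0.6, -0.8, 0.9]
width: 47.2
grasp_force: 0.4
```

```bash
python3 ang.py l4 500 165
python3 - <<'E'
from h import *
c=np.load("scene_l4.npz")["image"];cv2.imwrite("pics/l4.png",cv2.resize(c[165:245,230:330],None,fx=7,fy=7,interpolation=cv2.INTER_CUBIC))
E
```

```text
6.8167 [446.5 160.1  41. ] [-0.6 -0.8  0.9]
scene 923 [0.435 0.03  0.9  ] [519. 162. 148.] tilt 64.1 pts [382.  97.  12.] [567. 227. 182.]
top 510 [0.435 0.019 0.9  ] [444. 159.  34.] tilt 64.2 pts [415.  99.  20.] [566. 223. 174.]
```

View pics/l4.png

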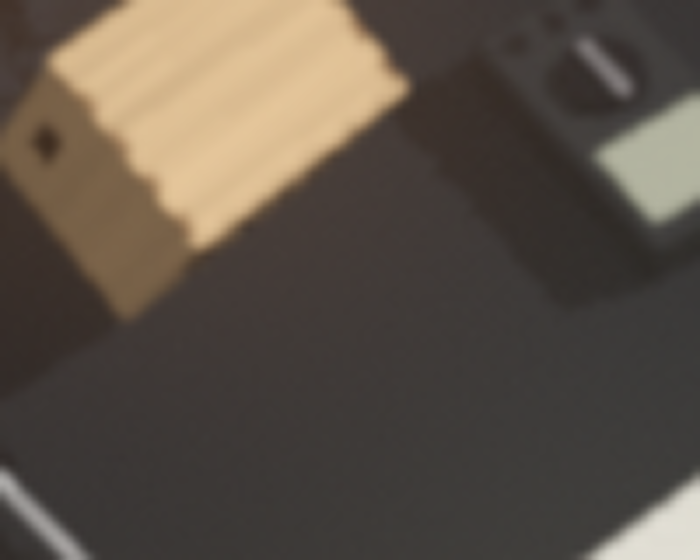

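The left crate is at 64°, and its underside is a band about 2 px wide below the edge (190,250)–(410,90), too thin to read. Going slightly further.

Emit:
move_arm([
  [[-0.0005,0,-0.001],[0.0005,-0.0098,0],55],
  [[-0.0005,0,-0.001],[0.0005,-0.0098,0],55],
  [[-0.0004,0,-0.001],[0.0005,-0.0098,0],55],
  [[0,0,0],[0,0,0],55],
  [[0,0,0],[0,0,0],55],
  [[0,0,0],[0,0,0],55],
])

```text
time_s: 7.42
ee_pos: [449.9, 164.6, 44.0]
tool_rot: [-0.057, 2.445, 0.018]
ft_force: [1.0, 0.1, 1.2]
width: 47.3
grasp_force: 0.5
```

```bash
python3 ang.py l5 500 165
cat > under.py <<'E'
import sys
from h import *
# rectify the underside: project grid points of the tipped crate's underside into the scene image
def rect(tag,P,yaw,th):
    c=dict(np.load(f"scene_{tag}.npz"));K=c["camera_matrix"];M=rot(c)
    a=np.linspace(-15,155,86);b=np.linspace(-60,60,61);A,B=np.meshgrid(a,b,indexing="ij")
    w=np.stack([P[0]+A*np.cos(th)*np.cos(yaw)-B*np.sin(yaw),P[1]+A*np.cos(th)*np.sin(yaw)+B*np.cos(yaw),2+A*np.sin(th)],-1)
    q=(w-c["xyz"])@M;u=(K[0,0]*q[...,0]/q[...,2]+K[0,2]).astype(np.float32);v=(K[1,1]*q[...,1]/q[...,2]+K[1,2]).astype(np.float32)
    print("uv corners near/far:",[(u[i,j].round(1),v[i,j].round(1)) for i in(7,77) for j in(0,-1)])
    r=cv2.remap(c["image"],u,v,cv2.INTER_CUBIC)
    return r,c["image"],u,v
if __name__=="__main__":
    tag,x,y,yaw,th=sys.argv[1],*map(float,sys.argv[2:6])
    r,im,u,v=rect(tag,(x,y),np.deg2rad(yaw),np.deg2rad(th))
    u0,v0=int(u.mean())-28,int(v.mean())-20
    cr=cv2.resize(im[v0:v0+40,u0:u0+56],None,fx=10,fy=10,interpolation=cv2.INTER_NEAREST)
    cr=np.clip(cr.astype(float)*1.8,0,255).astype(np.uint8)
    cv2.imwrite(f"pics/u_{tag}.png",cr)
    for i in range(0,86,6): print(int(-15+2*i),r[i,::6].sum(-1).tolist())
E
python3 under.py l5 504.2 162 2.5 66
```

```text
7.4167 [449.9 164.6  44. ] [1.  0.1 1.2]
scene 937 [0.487 0.025 0.873] [528. 162. 147.] tilt 60.8 pts [382.  95.  12.] [574. 224. 176.]
top 603 [0.477 0.012 0.879] [451. 158.  35.] tilt 61.5 pts [415.  99.  15.] [574. 223. 174.]
uv corners near/far: [(np.float32(247.5), np.float32(210.4)), (np.float32(275.2), np.float32(189.2)), (np.float32(257.1), np.float32(199.0)), (np.float32(287.1), np.float32(176.2))]
-15 [172, 229, 238, 254, 272, 487, 495, 491, 492, 485, 480]
-3 [206, 241, 252, 269, 333, 530, 502, 526, 514, 509, 510]
9 [248, 257, 264, 277, 470, 544, 525, 541, 529, 529, 522]
21 [264, 275, 281, 291, 530, 537, 551, 549, 541, 539, 538]
33 [273, 282, 288, 367, 558, 548, 560, 551, 556, 542, 553]
45 [281, 285, 292, 478, 562, 559, 564, 553, 560, 551, 558]
57 [286, 292, 303, 546, 556, 565, 565, 563, 553, 562, 553]
69 [291, 293, 363, 568, 562, 567, 561, 570, 558, 565, 556]
81 [291, 294, 469, 565, 566, 569, 563, 565, 563, 561, 562]
93 [294, 296, 549, 562, 566, 565, 570, 562, 566, 559, 559]
105 [293, 355, 564, 562, 565, 562, 569, 559, 559, 562, 559]
117 [290, 477, 557, 560, 562, 564, 562, 557, 556, 559, 554]
129 [295, 549, 556, 559, 558, 563, 556, 554, 556, 556, 485]
141 [366, 552, 552, 557, 557, 559, 551, 551, 554, 553, 293]
153 [500, 548, 553, 553, 556, 554, 551, 553, 553, 515, 185]
```

View pics/u_l5.png

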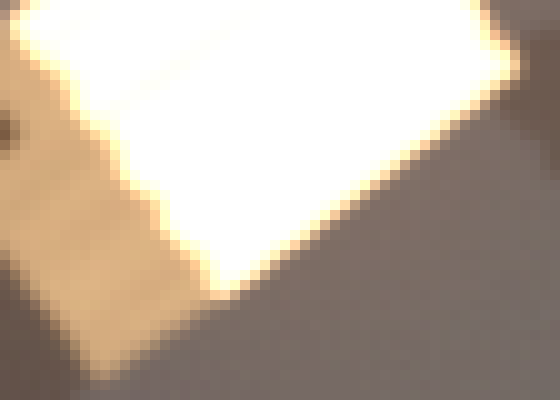

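Run:
```python
from h import *
s=read_state();print(s["joints"].round(3),s["joint_efforts"].round(1),s["ft_force"],s["torque"]);M=R.from_rotvec(s["tool_rot"]).as_matrix();print(M.round(3).tolist())
```

```text
[ 0.552  0.131 -1.14  -0.332 -0.317  0.401] [ -0.  -29.4  18.2  -6.1  -1.   -0. ] [1.78753256 1.23446981 0.66521344] [0.11475572 0.36817038 0.00607808]
[[-0.766, -0.046, 0.641], [-0.036, 0.999, 0.028], [-0.642, -0.002, -0.767]]
```

Joint 3 hit its -1.14 limit, so the hand backed off and the crate is at 61°. I'll lean the tool less and then advance.

Emit:
move_arm([
  [[0,-0.0008,-0.0004],[-0.001,0.033,0],55],
  [[0,-0.0008,-0.0004],[-0.001,0.033,0],55],
  [[0,-0.0008,-0.0004],[-0.001,0.033,0],55],
  [[0,-0.0008,-0.0004],[-0.001,0.033,0],55],
  [[0,-0.0008,-0.0004],[-0.001,0.033,0],55],
  [[0,-0.0006,-0.0003],[-0.001,0.033,0],55],
  [[0,0,0],[0,0,0],55],
])

```text
time_s: 8.1
ee_pos: [451.3, 160.2, 42.6]
tool_rot: [-0.059, 2.642, 0.018]
ft_force: [0.8, 0.1, 1.3]
width: 46.8
grasp_force: 0.4
```

```bash
python3 ang.py l6 500 165; python3 -c "
from h import *
s=read_state();print(s['joints'].round(3),R.from_rotvec(s['tool_rot']).as_matrix().round(3).tolist())"
```

```text
8.1 [451.3 160.2  42.6] [0.8 0.1 1.3]
scene 911 [0.501 0.005 0.865] [529. 163. 147.] tilt 59.9 pts [389.  92.  16.] [577. 227. 188.]
top 514 [0.487 0.014 0.873] [457. 159.  32.] tilt 60.8 pts [423. 100.  15.] [574. 223. 177.]
[ 0.466  0.098 -0.943  0.066 -0.196  0.375] [[-0.877, -0.045, 0.479], [-0.039, 0.999, 0.023], [-0.479, 0.001, -0.878]]
```

Emit:
move_arm([
  [[-0.0005,0,-0.0008],[0,0,0],55],
  [[-0.0005,0,-0.0008],[0,0,0],55],
  [[-0.0005,0,-0.0008],[0,0,0],55],
  [[-0.0004,0,-0.0008],[0,0,0],55],
  [[-0.0004,0,-0.0008],[0,0,0],55],
  [[-0.0004,0,-0.0007],[0,0,0],55],
  [[-0.0004,0,-0.0007],[0,0,0],55],
  [[-0.0003,0,-0.0006],[0,0,0],55],
  [[-0.0003,0,-0.0006],[0,0,0],55],
  [[0,0,0],[0,0,0],55],
  [[0,0,0],[0,0,0],55],
  [[0,0,0],[0,0,0],55],
])

```text
time_s: 9.2
ee_pos: [446.2, 159.8, 35.1]
tool_rot: [-0.06, 2.643, 0.017]
ft_force: [-0.3, -0.1, 0.6]
width: 47.2
grasp_force: 0.2
```

```bash
python3 ang.py l7 500 165; python3 under.py l7 504.2 162 1 66|head -1
```

```text
9.2 [446.2 159.8  35.1] [-0.3 -0.1  0.6]
scene 848 [0.39  0.042 0.92 ] [513. 164. 148.] tilt 66.9 pts [382.  91.  12.] [560. 225. 190.]
top 320 [0.375 0.023 0.927] [442. 158.  31.] tilt 67.9 pts [417.  99.  22.] [560. 223. 171.]
uv corners near/far: [(np.float32(247.2), np.float32(210.1)), (np.float32(275.5), np.float32(189.5)), (np.float32(256.4), np.float32(199.0)), (np.float32(287.1), np.float32(176.8))]
```

View pics/u_l7.png

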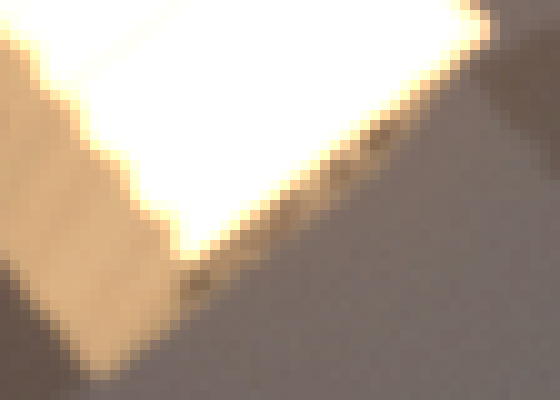

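The enlarged crop, tilt about 67°, shows the underside strip with dark marks at (195,280) and (380,135). These fit a ring's two sides. The right crate's view will be the comparison. Lowering now.

```bash
cat >> plan.py <<'E'
def path(P,yaw,t0,t1,n,h,k,every=4):
    ths=np.deg2rad(np.linspace(t0,t1,n+1));pp=[tcp(t,h,P,yaw,k) for t in ths]
    print("start",pp[0][0].round(1),pp[0][1].round(3))
    for i in range(0,n,every):
        j=min(i+every,n);d=(pp[j][0]-pp[i][0])/1000/(j-i);f=(pp[j][1]-pp[i][1])/(j-i)
        print(i,"x%d"%(j-i),d.round(4).tolist(),(-f*np.array([-np.sin(yaw),np.cos(yaw),0])).round(4).tolist())
    print("end",pp[-1][0].round(1))
E
python3 -c "
from plan import *
path((504.2,162),.049,67,-2,36,77,.428)"
```

```text
start [447.  159.2  36.7] 0.5
0 x4 [0.0013, 0.0001, 0.0021] [-0.0007, 0.0143, 0.0]
4 x4 [0.0016, 0.0001, 0.0019] [-0.0007, 0.0143, 0.0]
8 x4 [0.0018, 0.0001, 0.0016] [-0.0007, 0.0143, 0.0]
12 x4 [0.002, 0.0001, 0.0014] [-0.0007, 0.0143, 0.0]
16 x4 [0.0022, 0.0001, 0.0011] [-0.0007, 0.0143, 0.0]
20 x4 [0.0023, 0.0001, 0.0008] [-0.0007, 0.0143, 0.0]
24 x4 [0.0024, 0.0001, 0.0005] [-0.0007, 0.0143, 0.0]
28 x4 [0.0025, 0.0001, 0.0001] [-0.0007, 0.0143, 0.0]
32 x4 [0.0025, 0.0001, -0.0002] [-0.0007, 0.0143, 0.0]
end [521.8 162.9  73.6]
```

Emit:
move_arm([
  [[0.0006,0,0.001],[0,0.0071,0],55],
  [[0.0007,0,0.0011],[0,0.0071,0],55],
  [[0.0013,0.0001,0.0021],[-0.0007,0.0143,0],55],
  [[0.0013,0.0001,0.0021],[-0.0007,0.0143,0],55],
  [[0.0013,0.0001,0.0021],[-0.0007,0.0143,0],55],
  [[0.0016,0.0001,0.0019],[-0.0007,0.0143,0],55],
  [[0.0016,0.0001,0.0019],[-0.0007,0.0143,0],55],
  [[0.0016,0.0001,0.0019],[-0.0007,0.0143,0],55],
  [[0.0016,0.0001,0.0019],[-0.0007,0.0143,0],55],
  [[0.0018,0.0001,0.0016],[-0.0007,0.0143,0],55],
  [[0.0018,0.0001,0.0016],[-0.0007,0.0143,0],55],
  [[0.0018,0.0001,0.0016],[-0.0007,0.0143,0],55],
  [[0.0018,0.0001,0.0016],[-0.0007,0.0143,0],55],
  [[0.002,0.0001,0.0014],[-0.0007,0.0143,0],55],
  [[0.002,0.0001,0.0014],[-0.0007,0.0143,0],55],
  [[0.002,0.0001,0.0014],[-0.0007,0.0143,0],55],
  [[0.002,0.0001,0.0014],[-0.0007,0.0143,0],55],
  [[0,0,0],[0,0,0],55],
])

```text
time_s: 10.8
ee_pos: [475.8, 161.6, 64.7]
tool_rot: [-0.064, 2.868, 0.011]
ft_force: [3.3, -1.9, 3.3]
width: 46.7
grasp_force: 2.1
```

```bash
python3 ang.py l8 520 165
```

```text
10.8 [475.8 161.6  64.7] [ 3.3 -1.9  3.3]
scene 827 [0.821 0.033 0.571] [592. 164. 121.] tilt 34.8 pts [432.  99.  12.] [624. 229. 189.]
top 302 [0.826 0.032 0.562] [489. 161.  31.] tilt 34.2 pts [469. 103.  12.] [621. 226. 165.]
```

Emit:
move_arm([
  [[0.0022,0.0001,0.0011],[-0.0007,0.0143,0],55],
  [[0.0022,0.0001,0.0011],[-0.0007,0.0143,0],55],
  [[0.0022,0.0001,0.0011],[-0.0007,0.0143,0],55],
  [[0.0022,0.0001,0.0011],[-0.0007,0.0143,0],55],
  [[0.0023,0.0001,0.0008],[-0.0007,0.0143,0],55],
  [[0.0023,0.0001,0.0008],[-0.0007,0.0143,0],55],
  [[0.0023,0.0001,0.0008],[-0.0007,0.0143,0],55],
  [[0.0023,0.0001,0.0008],[-0.0007,0.0143,0],55],
  [[0.0024,0.0001,0.0005],[-0.0007,0.0143,0],55],
  [[0.0024,0.0001,0.0005],[-0.0007,0.0143,0],55],
  [[0.0024,0.0001,0.0005],[-0.0007,0.0143,0],55],
  [[0.0024,0.0001,0.0005],[-0.0007,0.0143,0],55],
  [[0.0025,0.0001,0.0001],[-0.0007,0.0143,0],55],
  [[0.0025,0.0001,0.0001],[-0.0007,0.0143,0],55],
  [[0.002,0.0001,0.0001],[-0.0007,0.0143,0],55],
  [[0.002,0.0001,0.0001],[-0.0007,0.0143,0],55],
  [[0.0015,0.0001,0],[-0.0007,0.0143,0],55],
  [[0.0015,0.0001,0],[-0.0007,0.0143,0],55],
  [[0.002,0.0001,0],[0,0.01,0],55],
  [[0.0015,0,0],[0,0,0],55],
])

```text
time_s: 12.57
ee_pos: [516.2, 163.2, 72.8]
tool_rot: [-0.071, 3.141, 0.001]
ft_force: [-0.4, -0.6, -0.4]
width: 46.6
grasp_force: 0.0
```

```bash
python3 ang.py l9 540 165
```

```text
12.5667 [516.2 163.2  72.8] [-0.4 -0.6 -0.4]
scene 280 [0.997 0.071 0.02 ] [633. 185.  66.] tilt 1.1 pts [493. 100.  12.] [640. 229. 169.]
top 68 [0.993 0.114 0.009] [628. 199.  79.] tilt 0.5 pts [615. 154.  26.] [634. 228. 105.]
```

Left crate is back flat (tilt about 1°, no contact force). On to the right crate.

Emit:
move_arm([
  [[0.003,0,0.005],[0,0,0],55],
  [[0.001,0,0.025],[0,0,0],55],
  [[0,0,0.038],[0,0,0],55],
  [[0,0,0.038],[0,0,0],55],
  [[0,-0.01,0.03],[0,0,0.01],55],
  [[0.0013,-0.03,0.005],[0,0,0.014],55],
  [[0.0013,-0.035,0],[0,0,0.014],55],
  [[0.0013,-0.035,0],[0,0,0.014],55],
  [[0.0013,-0.035,0],[0,0,0.014],55],
  [[0.0013,-0.035,0],[0,0,0.014],55],
  [[0.0013,-0.035,0],[0,0,0.014],55],
  [[0.0013,-0.035,0],[0,0,0.014],55],
  [[0.0013,-0.035,0],[0,0,0.014],55],
  [[0.0013,-0.03,0],[0,0,0.014],55],
  [[0.0013,-0.013,0],[0,0,0.014],55],
  [[0,0,0],[0,0,0],55],
])

```text
time_s: 14.0
ee_pos: [532.9, -167.6, 214.3]
tool_rot: [-0.302, 3.125, -0.0]
ft_force: [-0.9, 0.7, -0.0]
width: 47.2
grasp_force: 0.0
```

```bash
python3 -c "
from plan import *
s=read_state();print(s['ee_pos'],R.from_rotvec(s['tool_rot']).as_matrix().round(3).tolist())
path((512.6,-169),.195,0,62,34,80,.43)
c=dict(np.load('top_l9.npz'));P=cloud(c);m=np.zeros(P.shape[:2],bool);m[185:265,356:436]=1;m&=(P[...,2]>92)&(P[...,2]<112);print(cv2.minAreaRect(P[m][:,:2].astype(np.float32)))"
```

```text
[ 532.91566194 -167.64409114  214.31934457] [[-0.981, -0.192, 0.002], [-0.192, 0.981, 0.0], [-0.002, -0.0, -1.0]]
start [ 527.3 -166.1   77. ] 0.0
0 x4 [-0.0024, -0.0005, 0.0001] [0.0027, -0.0134, -0.0]
4 x4 [-0.0024, -0.0005, -0.0002] [0.0027, -0.0134, -0.0]
8 x4 [-0.0024, -0.0005, -0.0005] [0.0027, -0.0134, -0.0]
12 x4 [-0.0023, -0.0004, -0.0008] [0.0027, -0.0134, -0.0]
16 x4 [-0.0021, -0.0004, -0.0011] [0.0027, -0.0134, -0.0]
20 x4 [-0.002, -0.0004, -0.0014] [0.0027, -0.0134, -0.0]
24 x4 [-0.0018, -0.0003, -0.0016] [0.0027, -0.0134, -0.0]
28 x4 [-0.0015, -0.0003, -0.0018] [0.0027, -0.0134, -0.0]
32 x2 [-0.0014, -0.0003, -0.002] [0.0027, -0.0134, -0.0]
end [ 457.  -180.    43.6]
((581.4608154296875, -156.06729125976562), (139.95425415039062, 122.21229553222656), 11.282078742980957)
```

Emit:
move_arm([
  [[0,0.001,-0.025],[0,0,0],55],
  [[0,0.001,-0.035],[0,0,0],55],
  [[0,0,-0.035],[0,0,0],55],
  [[0,0,-0.028],[0,0,0],55],
  [[0,0,-0.01],[0,0,0],55],
  [[0,0,-0.001],[0,0,0],55],
  [[-0.0015,-0.0003,0],[0,0,0],55],
  [[-0.0015,-0.0003,0],[0,0,0],55],
  [[-0.0015,-0.0003,0],[0,0,0],55],
  [[-0.001,-0.0002,0],[0,0,0],55],
  [[-0.001,-0.0002,0],[0,0,0],55],
  [[-0.001,-0.0002,0],[0,0,0],55],
  [[0,0,0],[0,0,0],55],
])

```text
time_s: 15.08
ee_pos: [525.5, -164.5, 80.5]
tool_rot: [-0.306, 3.124, 0.001]
ft_force: [-0.4, 0.2, -0.4]
width: 46.7
grasp_force: 0.0
```

Emit:
move_arm([
  [[-0.0024,-0.0005,0],[0.0027,-0.0134,0],55],
  [[-0.0024,-0.0005,0],[0.0027,-0.0134,0],55],
  [[-0.0024,-0.0005,-0.0002],[0.0027,-0.0134,0],55],
  [[-0.0024,-0.0005,-0.0002],[0.0027,-0.0134,0],55],
  [[-0.0024,-0.0005,-0.0003],[0.0027,-0.0134,0],55],
  [[-0.0024,-0.0005,-0.0003],[0.0027,-0.0134,0],55],
  [[-0.0024,-0.0005,-0.0003],[0.0027,-0.0134,0],55],
  [[-0.0024,-0.0005,-0.0004],[0.0027,-0.0134,0],55],
  [[-0.0024,-0.0005,-0.0006],[0.0027,-0.0134,0],55],
  [[-0.0024,-0.0005,-0.0006],[0.0027,-0.0134,0],55],
  [[-0.0024,-0.0005,-0.0007],[0.0027,-0.0134,0],55],
  [[-0.0024,-0.0005,-0.0007],[0.0027,-0.0134,0],55],
  [[-0.0023,-0.0004,-0.0008],[0.0027,-0.0134,0],55],
  [[-0.0023,-0.0004,-0.0009],[0.0027,-0.0134,0],55],
  [[-0.0023,-0.0004,-0.0009],[0.0027,-0.0134,0],55],
  [[-0.0023,-0.0004,-0.001],[0.0027,-0.0134,0],55],
  [[0,0,0],[0,0,0],55],
])

```text
time_s: 16.5
ee_pos: [487.8, -172.4, 72.9]
tool_rot: [-0.285, 2.905, 0.032]
ft_force: [2.6, -0.7, 2.2]
width: 46.9
grasp_force: 2.1
```

```bash
python3 ang.py r1 550 -160
```

```text
16.5 [ 487.8 -172.4   72.9] [ 2.6 -0.7  2.2]
scene 1086 [0.86  0.165 0.482] [ 610. -153.  114.] tilt 28.8 pts [ 461. -236.   12.] [645. -87. 159.]
top 463 [0.862 0.173 0.476] [ 604. -155.  125.] tilt 28.4 pts [ 457. -231.   12.] [645. -87. 176.]
```

Emit:
move_arm([
  [[-0.0021,-0.0004,-0.0011],[0.0027,-0.0134,0],55],
  [[-0.0021,-0.0004,-0.0011],[0.0027,-0.0134,0],55],
  [[-0.0021,-0.0004,-0.0012],[0.0027,-0.0134,0],55],
  [[-0.0021,-0.0004,-0.0012],[0.0027,-0.0134,0],55],
  [[-0.002,-0.0004,-0.0014],[0.0027,-0.0134,0],55],
  [[-0.002,-0.0004,-0.0014],[0.0027,-0.0134,0],55],
  [[-0.002,-0.0004,-0.0014],[0.0027,-0.0134,0],55],
  [[-0.002,-0.0004,-0.0014],[0.0027,-0.0134,0],55],
  [[-0.0018,-0.0003,-0.0016],[0.0027,-0.0134,0],55],
  [[-0.0018,-0.0003,-0.0016],[0.0027,-0.0134,0],55],
  [[-0.0018,-0.0003,-0.0016],[0.0027,-0.0134,0],55],
  [[-0.0018,-0.0003,-0.0016],[0.0027,-0.0134,0],55],
  [[-0.0015,-0.0003,-0.0018],[0.0027,-0.0134,0],55],
  [[-0.0015,-0.0003,-0.0018],[0.0027,-0.0134,0],55],
  [[-0.0015,-0.0003,-0.0018],[0.0027,-0.0134,0],55],
  [[0,0,0],[0,0,0],55],
  [[0,0,0],[0,0,0],55],
])

```text
time_s: 18.02
ee_pos: [458.7, -176.8, 49.7]
tool_rot: [-0.265, 2.706, 0.062]
ft_force: [0.2, 1.5, 2.0]
width: 46.7
grasp_force: 0.9
```

```bash
python3 ang.py r2 510 -165
```

```text
18.0167 [ 458.7 -176.8   49.7] [0.2 1.5 2. ]
scene 1240 [0.544 0.113 0.832] [ 548. -164.  145.] tilt 56.3 pts [ 397. -243.   12.] [599. -97. 188.]
top 505 [0.561 0.111 0.82 ] [ 471. -185.   36.] tilt 55.1 pts [ 422. -240.   13.] [601. -96. 175.]
```

Emit:
move_arm([
  [[-0.0009,-0.0002,-0.0014],[0.0015,-0.0075,0],55],
  [[-0.0009,-0.0002,-0.0014],[0.0015,-0.0075,0],55],
  [[-0.0009,-0.0002,-0.0014],[0.0015,-0.0075,0],55],
  [[-0.0008,-0.0002,-0.0014],[0.0015,-0.0075,0],55],
  [[-0.0007,-0.0001,-0.0014],[0.0015,-0.0075,0],55],
  [[-0.0007,-0.0001,-0.0014],[0,0,0],55],
  [[-0.0006,-0.0001,-0.0012],[0,0,0],55],
  [[-0.0004,-0.0001,-0.0008],[0,0,0],55],
  [[-0.0003,-0.0001,-0.0006],[0,0,0],55],
  [[0,0,0],[0,0,0],55],
  [[0,0,0],[0,0,0],55],
  [[0,0,0],[0,0,0],55],
])

```text
time_s: 19.12
ee_pos: [453.3, -178.5, 39.2]
tool_rot: [-0.262, 2.667, 0.064]
ft_force: [-0.1, 0.3, 0.7]
width: 47.2
grasp_force: 0.3
```

```bash
python3 ang.py r3 500 -165
```

```text
19.1167 [ 453.3 -178.5   39.2] [-0.1  0.3  0.7]
scene 1216 [0.408 0.091 0.908] [ 527. -168.  149.] tilt 65.3 pts [ 386. -248.   13.] [581. -99. 190.]
top 228 [0.484 0.14  0.864] [ 453. -189.   35.] tilt 59.7 pts [ 414. -243.   13.] [581. -99. 173.]
```

Emit:
move_arm([
  [[-0.0003,-0.0001,-0.0006],[0,0,0],55],
  [[-0.0003,-0.0001,-0.0006],[0,0,0],55],
  [[-0.0003,-0.0001,-0.0006],[0,0,0],55],
  [[0,0,0],[0,0,0],55],
  [[0,0,0],[0,0,0],55],
])

```text
time_s: 19.63
ee_pos: [452.3, -178.8, 37.3]
tool_rot: [-0.262, 2.667, 0.065]
ft_force: [0.1, 0.2, 1.0]
width: 47.2
grasp_force: 0.2
```

```bash
python3 ang.py r4 500 -165; python3 under.py r4 512.6 -169 11 67|head -1;python3 -c "
from plan import *
path((512.6,-169),.195,67,-2,36,77,.40)"
```

```text
19.6333 [ 452.3 -178.8   37.3] [0.1 0.2 1. ]
scene 1202 [0.388 0.078 0.918] [ 523. -169.  149.] tilt 66.7 pts [ 389. -254.   12.] [ 578. -101.  190.]
top 179 [ 0.353 -0.065  0.933] [ 450. -178.   34.] tilt 69.0 pts [ 414. -241.   13.] [ 579. -100.  172.]
uv corners near/far: [(np.float32(163.4), np.float32(275.9)), (np.float32(191.8), np.float32(247.6)), (np.float32(167.0), np.float32(267.5)), (np.float32(198.0), np.float32(236.8))]
start [ 456.4 -180.1   36.3] 0.468
0 x4 [0.0013, 0.0002, 0.0021] [-0.0026, 0.0131, 0.0]
4 x4 [0.0015, 0.0003, 0.0019] [-0.0026, 0.0131, 0.0]
8 x4 [0.0018, 0.0004, 0.0017] [-0.0026, 0.0131, 0.0]
12 x4 [0.002, 0.0004, 0.0014] [-0.0026, 0.0131, 0.0]
16 x4 [0.0022, 0.0004, 0.0011] [-0.0026, 0.0131, 0.0]
20 x4 [0.0023, 0.0005, 0.0008] [-0.0026, 0.0131, 0.0]
24 x4 [0.0024, 0.0005, 0.0005] [-0.0026, 0.0131, 0.0]
28 x4 [0.0025, 0.0005, 0.0001] [-0.0026, 0.0131, 0.0]
32 x4 [0.0025, 0.0005, -0.0002] [-0.0026, 0.0131, 0.0]
end [ 529.9 -165.6   73.7]
```

View pics/u_r4.png

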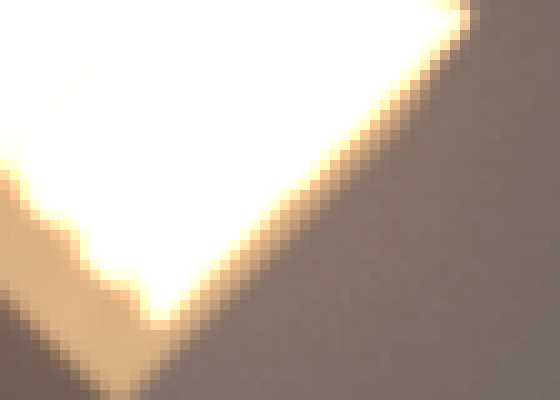

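At about 67° the right crate's underside strip, from (165,340) to (440,80), is an even tan with no dark marks. It is bare, so the left crate has the stamp. Lowering the right one.

Emit:
move_arm([
  [[0.0006,0.0001,0.001],[-0.0013,0.0065,0],55],
  [[0.0007,0.0001,0.0011],[-0.0013,0.0065,0],55],
  [[0.0013,0.0002,0.0021],[-0.0026,0.0131,0],55],
  [[0.0013,0.0002,0.0021],[-0.0026,0.0131,0],55],
  [[0.0013,0.0002,0.0021],[-0.0026,0.0131,0],55],
  [[0.0015,0.0003,0.0019],[-0.0026,0.0131,0],55],
  [[0.0015,0.0003,0.0019],[-0.0026,0.0131,0],55],
  [[0.0015,0.0003,0.0019],[-0.0026,0.0131,0],55],
  [[0.0015,0.0003,0.0019],[-0.0026,0.0131,0],55],
  [[0.0018,0.0004,0.0017],[-0.0026,0.0131,0],55],
  [[0.0018,0.0004,0.0017],[-0.0026,0.0131,0],55],
  [[0.0018,0.0004,0.0017],[-0.0026,0.0131,0],55],
  [[0.0018,0.0004,0.0017],[-0.0026,0.0131,0],55],
  [[0.002,0.0004,0.0014],[-0.0026,0.0131,0],55],
  [[0.002,0.0004,0.0014],[-0.0026,0.0131,0],55],
  [[0.002,0.0004,0.0014],[-0.0026,0.0131,0],55],
  [[0.002,0.0004,0.0014],[-0.0026,0.0131,0],55],
  [[0,0,0],[0,0,0],55],
])

```text
time_s: 21.23
ee_pos: [480.1, -173.6, 66.4]
tool_rot: [-0.283, 2.878, 0.038]
ft_force: [2.0, 1.7, 4.7]
width: 47.3
grasp_force: 2.1
```

Emit:
move_arm([
  [[0.0022,0.0004,0.0011],[-0.0026,0.0131,0],55],
  [[0.0022,0.0004,0.0011],[-0.0026,0.0131,0],55],
  [[0.0022,0.0004,0.0011],[-0.0026,0.0131,0],55],
  [[0.0022,0.0004,0.0011],[-0.0026,0.0131,0],55],
  [[0.0023,0.0005,0.0008],[-0.0026,0.0131,0],55],
  [[0.0023,0.0005,0.0008],[-0.0026,0.0131,0],55],
  [[0.0023,0.0005,0.0008],[-0.0026,0.0131,0],55],
  [[0.0023,0.0005,0.0008],[-0.0026,0.0131,0],55],
  [[0.0024,0.0005,0.0005],[-0.0026,0.0131,0],55],
  [[0.0024,0.0005,0.0005],[-0.0026,0.0131,0],55],
  [[0.0024,0.0005,0.0005],[-0.0026,0.0131,0],55],
  [[0.0024,0.0005,0.0005],[-0.0026,0.0131,0],55],
  [[0.0025,0.0005,0.0001],[-0.0026,0.0131,0],55],
  [[0.0025,0.0005,0.0001],[-0.0026,0.0131,0],55],
  [[0.002,0.0004,0.0001],[-0.0026,0.0131,0],55],
  [[0.002,0.0004,0.0001],[-0.0026,0.0131,0],55],
  [[0.0018,0.0004,0],[-0.0026,0.0131,0],55],
  [[0.0018,0.0004,0],[-0.002,0.01,0],55],
  [[0.0018,0.0004,0],[0,0,0],55],
  [[0.0018,0.0004,0],[0,0,0],55],
])

```text
time_s: 22.9
ee_pos: [523.9, -164.8, 76.1]
tool_rot: [-0.305, 3.113, 0.003]
ft_force: [6.9, 0.2, 5.1]
width: 46.9
grasp_force: 3.0
```

```bash
python3 ang.py r5 560 -160
python3 - <<'E'
from plan import *
s=read_state();print(R.from_rotvec(s['tool_rot']).as_matrix().round(3).tolist())
c=dict(np.load('top_r5.npz'));P=cloud(c)
m=np.zeros(P.shape[:2],bool);m[195:272,240:312]=1;m&=(P[...,2]>92)&(P[...,2]<112)
r=cv2.minAreaRect(P[m][:,:2].astype(np.float32));print(r,cv2.boxPoints(r).round().tolist())
E
```

```text
22.9 [ 523.9 -164.8   76.1] [6.9 0.2 5.1]
scene 567 [0.98  0.199 0.019] [ 649. -145.   64.] tilt 1.1 pts [ 505. -229.   12.] [663. -82. 166.]
top 209 [ 0.222 -0.16   0.962] [ 578. -148.   35.] tilt 74.1 pts [ 501. -217.   12.] [657. -83. 181.]
[[-0.981, -0.194, 0.013], [-0.194, 0.981, 0.003], [-0.014, 0.001, -1.0]]
((564.25048828125, 164.80923461914062), (140.5902557373047, 120.03780364990234), 2.583500862121582) [[491.0, 222.0], [497.0, 102.0], [637.0, 108.0], [632.0, 228.0]]
```

Still in light contact, with the right crate nearly flat. I'll release, rise, and cross to in front of the left (stamped) crate.

Emit:
move_arm([
  [[0.002,0.0004,0],[0,0,0],55],
  [[0.002,0.0004,0],[0,0,0],55],
  [[0.002,0.0004,0],[0,0,0],55],
  [[0.001,0,0.01],[0,0,0],55],
  [[0,0,0.03],[0,0,0],55],
  [[0,0,0.035],[0,0,0],55],
  [[0,0,0.035],[0,0,-0.01],55],
  [[-0.006,0.015,0],[0,0,-0.02],55],
  [[-0.007,0.03,0],[0,0,-0.02],55],
  [[-0.007,0.036,0],[0,0,-0.02],55],
  [[-0.007,0.036,0],[0,0,-0.02],55],
  [[-0.007,0.036,0],[0,0,-0.02],55],
  [[-0.007,0.036,0],[0,0,-0.02],55],
  [[-0.007,0.036,0],[0,0,-0.02],55],
  [[-0.007,0.036,0],[0,0,-0.02],55],
  [[-0.007,0.036,0],[0,0,-0.02],55],
  [[-0.007,0.03,0],[0,0,-0.02],55],
  [[-0.007,0.006,0],[0,0,-0.02],55],
  [[0,0,0],[0,0,0],55],
])

```text
time_s: 24.58
ee_pos: [451.8, 171.1, 186.0]
tool_rot: [0.051, 3.13, 0.001]
ft_force: [0.3, -0.4, 0.5]
width: 47.3
grasp_force: 0.0
```

```bash
python3 ang.py r6 560 -160
python3 - <<'E'
from plan import *
s=read_state();print(R.from_rotvec(s['tool_rot']).as_matrix().round(3).tolist())
c=dict(np.load('top_r6.npz'));P=cloud(c)
for a in((195,272,240,312),(185,265,356,436)):
    m=np.zeros(P.shape[:2],bool);m[a[0]:a[1],a[2]:a[3]]=1;m&=(P[...,2]>92)&(P[...,2]<112)
    print(cv2.minAreaRect(P[m][:,:2].astype(np.float32)))
E
```

```text
24.5833 [451.8 171.1 186. ] [ 0.3 -0.4  0.5]
scene 562 [0.98  0.197 0.005] [ 650. -143.   61.] tilt 0.3 pts [ 501. -228.   12.] [663. -83. 107.]
top 231 [0.33  0.191 0.924] [ 592. -151.   42.] tilt 67.6 pts [ 501. -227.   12.] [660. -83. 105.]
[[-0.999, 0.033, 0.012], [0.033, 0.999, 0.0], [-0.012, 0.001, -1.0]]
((570.8283081054688, 165.1269989013672), (126.79019165039062, 120.013427734375), 2.5229315757751465)
((581.3477172851562, -155.3577880859375), (140.3223876953125, 121.54499053955078), 10.752224922180176)
```

Emit:
move_arm([
  [[0,-0.001,-0.03],[0,-0.03,0],55],
  [[0,-0.001,-0.035],[0,-0.03,0],55],
  [[0,0,-0.035],[0,-0.03,0],55],
  [[0,0,-0.03],[0,-0.03,0],55],
  [[0,0,-0.02],[0,-0.02,0],55],
  [[0,0,-0.01],[0,0,0],55],
  [[0.008,0,0],[0,0,0],55],
  [[0.008,0,0],[0,0,0],55],
  [[0.006,0,0],[0,0,0],55],
  [[0.004,0,0],[0,0,0],55],
  [[0.003,0,0],[0,0,0],55],
  [[0.003,0,0],[0,0,0],55],
  [[0.003,0,0],[0,0,0],55],
  [[0.003,0,0],[0,0,0],55],
  [[0.003,0,0],[0,0,0],55],
  [[0,0,0],[0,0,0],55],
])

```text
time_s: 26.02
ee_pos: [494.3, 167.9, 26.2]
tool_rot: [0.051, 2.99, 0.007]
ft_force: [-5.6, 2.5, 1.4]
width: 46.9
grasp_force: 2.8
```

Emit:
move_arm([
  [[0.005,-0.0002,0],[0,0,0],55],
  [[0.005,-0.0002,0],[0,0,0],55],
  [[0.005,-0.0002,0],[0,0,0],55],
  [[0.005,-0.0002,0],[0,0,0],55],
  [[0.005,-0.0002,0],[0,0,0],55],
  [[0.005,-0.0002,0],[0,0,0],55],
  [[0.005,-0.0002,0],[0,0,0],55],
  [[0.005,-0.0002,0],[0,0,0],55],
  [[0.005,-0.0002,0],[0,0,0],55],
  [[0.005,-0.0002,0],[0,0,0],55],
  [[0.005,-0.0002,0],[0,0,0],55],
  [[0.005,-0.0002,0],[0,0,0],55],
  [[0.005,-0.0002,0],[0,0,0],55],
  [[0.005,-0.0002,0],[0,0,0],55],
  [[0.005,-0.0002,0],[0,0,0],55],
  [[0.005,-0.0002,0],[0,0,0],55],
  [[0.003,-0.0002,0],[0,0,0],55],
  [[0.002,0,0],[0,0,0],55],
  [[0,0,0],[0,0,0],55],
])

```text
time_s: 27.6
ee_pos: [579.2, 163.8, 26.0]
tool_rot: [0.052, 2.99, 0.006]
ft_force: [-4.9, -0.2, 1.4]
width: 47.0
grasp_force: 2.2
```

```bash
cat > far.py <<'E'
import sys
from plan import *
s=read_state();print(s["time_s"],s["ee_pos"].round(1),s["ft_force"].round(1))
c=capture("top");P=cloud(c);cv2.imwrite(f"pics/{sys.argv[1]}.png",c["image"])
m=(P[...,2]>94)&(P[...,2]<110)&(P[...,1]>85)&(P[...,1]<245)&(P[...,0]>560)&(P[...,0]<790)
hsv=cv2.cvtColor(c["image"],cv2.COLOR_BGR2HSV);m&=(hsv[...,1]>50)
r=cv2.minAreaRect(P[m][:,:2].astype(np.float32));b=cv2.boxPoints(r);print(r,b.round(1).tolist())
f=b[np.argsort(b[:,0])[2:]].mean(0);e=b[np.argsort(b[:,0])[2:]];e=e[np.argsort(e[:,1])];d=e[1]-e[0]
n=np.array([np.cos(-.0342),np.sin(-.0342)]);print("far mid",f,"x in line",(f-[750.15,.15])@n,"yaw",np.rad2deg(np.arctan2(-d[0],d[1])))
E
python3 far.py p1
```

```text
27.6 [579.2 163.8  26. ] [-4.9 -0.2  1.4]
((665.1187133789062, 156.04928588867188), (120.65202331542969, 126.26534271240234), 89.05033111572266) [[601.0, 96.80000305175781], [727.2000122070312, 94.69999694824219], [729.2000122070312, 215.3000030517578], [603.0, 217.39999389648438]]
far mid [728.24274 155.00291] x in line -27.1893899641654 yaw -0.94969666
```

Square to within about 1° and 27 mm short. Pushing the rest.

Emit:
move_arm([
  [[0.004,-0.0001,0],[0,0,0],55],
  [[0.004,-0.0001,0],[0,0,0],55],
  [[0.004,-0.0001,0],[0,0,0],55],
  [[0.004,-0.0001,0],[0,0,0],55],
  [[0.004,-0.0001,0],[0,0,0],55],
  [[0.003,-0.0001,0],[0,0,0],55],
  [[0.002,0,0],[0,0,0],55],
  [[0.001,0,0],[0,0,0],55],
  [[0,0,0],[0,0,0],55],
  [[-0.004,0,0],[0,0,0],55],
  [[-0.015,0,0],[0,0,0],55],
  [[-0.03,0,0],[0,0.05,0],55],
  [[-0.03,0,0.01],[0,0.05,0],55],
  [[-0.03,0,0.03],[0,0.04,0],55],
  [[-0.02,0,0.035],[0,0,0],55],
  [[0,0,0.035],[0,0,0],55],
  [[0,0,0.035],[0,0,0],55],
  [[0,0,0],[0,0,0],55],
])

```text
time_s: 29.15
ee_pos: [480.6, 164.6, 177.7]
tool_rot: [0.054, 3.117, 0.008]
ft_force: [0.8, 0.5, -0.3]
width: 47.0
grasp_force: 0.0
```

```bash
python3 far.py p2
```

```text
29.15 [480.6 164.6 177.7] [ 0.8  0.5 -0.3]
((685.6190185546875, 155.3863525390625), (120.32250213623047, 140.43707275390625), 88.41686248779297) [[613.7999877929688, 97.19999694824219], [754.0999755859375, 93.30000305175781], [757.5, 213.60000610351562], [617.0999755859375, 217.5]]
far mid [755.8107 153.4464] x in line 0.41570501546446154 yaw -1.5831445
```

View pics/p2.png

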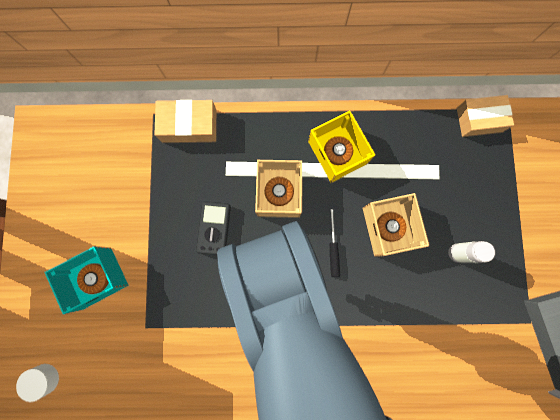

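The picture shows the stamped crate's far edge on the tape at (279,163), measured 0.4 mm from its centre line and square within about 1°. The right crate (396,225), driver, meter and can are where they were, and the arm is clear.

```bash
python3 -c "
from cell import order
print(order.sign_off())"
```

```text
the job is handed in; nothing more can be done
None
```

The left crate has the stamp and now stands with its far edge on the dispatch tape (measured 0.4 mm off the centre line, square to about 0.4°); the bare right crate is flat where it stood, and the job is handed in at about 29 s, with no verdict returned.

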